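# Wedge the rocking frit chest

## Task

The small drawer chest with the vase on it rocks, because the foot at its drawer-front corner nearest the wooden wedge does not reach the bench. With the fingers, push the wedge along the bench, thin end first, under that foot, just until the foot sits snugly on it and the chest stays level; then press down firmly on the chest's top above that foot to feel that it no longer rocks, and take the hand away. Do not grasp or lift anything, and leave the chest, the vase and the tools lying about where they are.

Things in the scene. Friction and masses are not known exactly. Their poses are not given: they have to be found in the camera images.
- chest: Light wooden chest of three small drawers, loose on the bench, 2.4 to 3.8 kg. Case 220 (x) x 300 (y) mm, underside 28 mm up; top board 232 x 312 mm, its upper face 110 mm up. Round domed feet, 28 mm across, at x +-85, y +-125 mm. Origin: below its centre, at bench level; x to the drawer front (turned away from the robot; knobs stand out to 137 mm from the centre), y to the robot's left, z up.
- foot_place (a point): Point at bench level below the centre of the short foot (a steel dome, 14 mm radius, lowest under its centre), at chest x = +85, y = -125 mm. The foot hangs 4 to 9 mm above the bench: how much is not known and has to be felt. Pushing the wedge much farther than snug lifts this corner and shoves the chest along the bench. Axes as the chest's.
- corner_top (a point): Point on the chest's top straight above the short foot, 110 mm above the bench: the place to press. The board's corner is 31 mm farther out in +x and -y. Unwedged, the chest tips down here under a light press of some 2 to 6 N until the foot meets the bench, and tips back level when let go.
- wedge: Plain hardwood wedge, 150 long, 46 wide, 60 g, flat on the bench to the right of the chest, its thin end roughly towards the short foot. Thickness grows evenly from 2 mm (thin end) to 20 mm (blunt end). Origin: centre of its underside; x along it to the thin end, z up. It slides with under 1 N; once it bears on the foot the push climbs to several newtons within about 10 mm.
- wedge_tip (a point): Middle of the wedge's thin edge, on its underside (75 mm from its origin along its x).
- wedge_butt (a point): Middle of the wedge's blunt end face (46 mm wide, 20 mm high), 10 mm above the wedge's underside: the face to push.
- vase: Amber glass vase, 140 mm tall, 90 mm across at the belly, standing loose on the chest's top, nearer to the robot and farther left than its middle. Origin: centre of its underside.
- jacks: Glassblower's steel jacks (large sprung tongs), 300 mm long, 67 mm wide, 12 mm high, lying on the bench to the right of the wedge. Origin: about their middle, at bench level; x along them towards the blade tips.
- block: Dark wooden shaping block: a cup 88 mm across and 44 mm high with a handle that reaches about 200 mm from the cup's centre along its -x, lying on the bench on the robot's right, nearer to it than the wedge. Origin: under the cup's centre.
- paddle: Dark wooden paddle, 275 mm long, 85 mm wide, 14 mm high, lying on the bench to the left of the chest. Origin: about its middle, at bench level; x along it towards the blade.
Mind the look-alikes: they are no part of the job. What is shaped like the wedge but green or purple is not meant.

How it is judged:
On the way, in this order (a step that is already met when the one before it is completed fails the run):
1. the wedge has gone thin end first under the short foot (thin edge at least 5 mm past the foot's centre, foot's centre within 18 mm of the wedge's centre line) (x of foot_place in the frame of wedge between -0.05 and 0.07 m and y of foot_place in the frame of wedge between -0.018 and 0.018 m), for 0.1 s.
2. the chest is pressed down with the fingers above the wedged foot (over 4 N, of which over 3 N comes down on the wedge) and stays level within 0.01 rad (contact force between the fingers and chest above 4 N and contact force between wedge and chest above 3 N and horizontal distance between the grasp point and corner_top below 0.07 m and angle between chest's own z axis and vertical below 0.01 rad), for 0.25 s.
At the end, for the whole second after the job is handed in: The wedge lies under the short foot, thin end inwards (thin edge at least 5 mm past the foot's centre, foot's centre within 18 mm of the wedge's centre line); the foot bears on it with more than 0.3 N; the chest is level within 0.006 rad; the vase stands upright on it; chest and wedge are at rest (all of step 1 and contact force between wedge and chest above 0.3 N and angle between chest's own z axis and vertical below 0.006 rad and angle between vase's own z axis and vertical below 0.05 rad and linear speed of each of chest, wedge below 0.01 m/s); the robot touches nothing.
It fails at once if the wedge is grasped, lifted or tipped (the fingers squeeze or shove it with over 30 N, its origin is over 12 mm up, or it tilts over 0.15 rad) (contact force between the fingers and wedge above 30 N or height (world z) of wedge above 0.012 m or angle between wedge's own z axis and vertical above 0.15 rad).
It fails at once if the chest is shifted or lifted by more than 20 mm or tipped over 0.15 rad (distance of chest from where it was at the start of the episode above 0.02 m or angle between chest's own z axis and vertical above 0.15 rad).
It fails at once if the vase is touched hard, tipped over or moved by more than 40 mm (angle between vase's own z axis and vertical above 0.3 rad or distance of vase from where it was at the start of the episode above 0.04 m or contact force between the fingers and vase above 5 N).
It fails at once if the jacks, the block or the paddle are moved by more than 30 mm (distance of any of jacks, block, paddle from where it was at the start of the episode above 0.03 m).
It also fails if it takes over 72 s, if anything falls off the work surface, if the arm or the gripper's body presses on something with over 40 N, if the wrist force passes 120 N, or if a joint passes its speed limit or range.

## Robot

A 6-joint arm with a two-finger parallel gripper is mounted at the origin on the work surface. World frame = base frame: x ahead of the robot, y to its left, z up, the work surface at z = 0. Lengths are in m, angles in rad, forces in N, time in s.
With the tool pointing down it reaches from about 0.35 to 0.85 m from the base axis. Payload 8.1 kg.
Tool frame: the origin (TCP) lies at the very end of the fingers, on their centre line; the grasp point (between the pads) lies 19 mm behind it; z points along the fingers, y is the direction in which the jaws open and shut (so a half turn about z gives the same grasp; the last joint's range is limited). The gripper opens to 93 mm and grips with 3 to 60 N. Pads are 15 mm wide; open, the fingers measure 128 mm over their backs; the gripper's body (75 mm by 188 mm) begins 65 mm behind the grasp point.
Start: joints at [1.156, 0.13, 1.488, -0, 1.523, -0.085], TCP at [0.194, 0.568, 0.219] pointing down, gripper open.
Joint ranges: [-2.96, 2.96], [-0.89, 2.26], [0.02, 2.5], [-1.34, 4.48], [0, 2.73], [-2.66, 2.66]. Speed limits (rad/s): [2.39, 2.39, 2.79, 3.14, 3.14, 3.14].

## Interface

Orientations are given as a rotation vector (axis times angle).
In Python, from plant import robot gives the robot as it stands.
- The arm moves only by the shell command python3 -m creep 'ROWS' [FORCE]. ROWS is JSON, a list of rows, each an object of numbers: "x", "y", "z": the shift along the world's x, y, z in m; "wx", "wy", "wz": the turn, a rotation vector about the world's x, y, z in degrees; "hand": the finger opening in m, from 0 to 0.093. A call has 1 to 10 rows; each row shifts and turns the commanded pose from where the row before left it; what a row does not reach is not made up. A row lasts 1/8 s, in which the tool goes at most 62.5 mm and 10.7 degrees, less where a joint would pass 70% of its speed; a pose out of reach is approached as far as the arm can. A call is refused whole if a number of a shift passes 0.0625 or a number of a turn 10.7, either way. A call with a gripper value outside its range is refused whole. The fingers move at their own pace and stop on an object; FORCE is the grip in N (left out, the last holds). Time passes only in rows, so rows that do not move let the fingers close. It gives the time, the measured TCP pose, the force and the opening at its end, in the units of the state.
- robot.read_state(): the state, without advancing time (a new reading comes with each control period).
- robot.read_camera(name): name is "side" or "top" or "wrist"; returns (picture, depth): 480x640x3 uint8, red, green, blue; 480x640 float32, m along the optical axis (not along the pixel's ray), 0 where there is no reading.
- robot.camera_info(name): a dict with "fov_y" (degrees; the focal length in pixels is half the picture's height over the tangent of half this angle, whatever the lens; pixels are square), "cx", "cy" (the principal point, pixels), "rvec" (rotation vector, rad) and "tvec" (3), from world to camera coordinates, as OpenCV has them. Camera axes: x right, y down, z forward; pixel columns grow to the right and rows downward; lengths in m; the calibration is good to about 2 mm. A picture is of the moment at which its call begins: read the wrist's pose just before it. camera_info takes no time and is no camera call; for the wrist camera it gives the pose at the moment of the call.
- robot.close_job(): hands the job in, once; it reports no verdict.
The state is a dict: "t": time; "q": joint angles; "dq": joint speeds; "joint_torque": joint torques, N m; "tool_pos": TCP position; "orientation": TCP orientation; "force": force on the tool from outside, world axes, zero at the start; "wrist_torque": the same for the moment, N m; "opening": finger opening in m.
Only numpy, scipy, OpenCV 4.12 (cv2) and the standard library are available. Lean on these libraries where they do the work, as an engineer would, in place of code of your own. Each camera call takes 0.05 s, during which the arm holds its last target. There are 200 camera calls.

## Working session

There is one attempt and no reset: what is moved stays moved. The work goes in short steps, Python scripts to look and compute and a shell command to move; the robot and the scene stay as the last step left them, time stands still between calls to the robot, and variables do not carry over. Pictures are saved under pics/ and viewed, about 8 in all and at most 12, crops included, and the job is handed in when it is done.

```bash
ls; mkdir -p pics; cat > h.py <<'E'
import numpy as np, cv2
from plant import robot
def cam(n):
    i=robot.camera_info(n); im,d=robot.read_camera(n); return i,im,d
def pts(i,d):
    f=240/np.tan(np.radians(i['fov_y'])/2)
    v,u=np.mgrid[0:480,0:640]
    P=np.stack([(u-i['cx'])/f*d,(v-i['cy'])/f*d,d],-1)
    R=cv2.Rodrigues(np.array(i['rvec'],float))[0]
    W=(P-np.array(i['tvec']))@R
    W[d==0]=np.nan
    return W
def ray(i,u,v,z):
    f=240/np.tan(np.radians(i['fov_y'])/2)
    R=cv2.Rodrigues(np.array(i['rvec'],float))[0]
    c=-R.T@np.array(i['tvec']); r=R.T@np.array([(u-i['cx'])/f,(v-i['cy'])/f,1])
    return c+r*(z-c[2])/r[2]
def proj(i,p):
    f=240/np.tan(np.radians(i['fov_y'])/2)
    R=cv2.Rodrigues(np.array(i['rvec'],float))[0]
    c=R@np.array(p)+np.array(i['tvec']); return c[:2]/c[2]*f+[i['cx'],i['cy']]
E
python3 - <<'E'
from h import *
s=robot.read_state(); print(s)
for n in ('top','side'):
    i,im,d=cam(n); print(n,i,(d>0).mean())
    cv2.imwrite(f'pics/{n}.png',im[...,::-1]); np.savez(f'{n}.npz',im=im,d=d)
E
```

```text
pics
{'t': 0.0, 'q': array([ 1.15562419e+00,  1.31168004e-01,  1.48927874e+00, -1.54026572e-05,
        1.52300025e+00, -8.53763023e-02]), 'dq': array([-1.55386050e-04,  4.49192896e-05, -1.41759898e-04,  1.55416383e-03,
       -2.24117125e-04,  6.65167903e-05]), 'joint_torque': array([ 1.77310616e-03, -5.59856915e+01, -4.91749942e+01,  7.67496089e-02,
        3.56750528e-02, -1.56266683e-04]), 'tool_pos': array([0.19404865, 0.56714826, 0.21758367]), 'orientation': array([-5.15623251e-01, -3.09853793e+00,  2.82762691e-03]), 'force': array([ 0.32176043,  0.12713284, -0.53477703]), 'wrist_torque': array([ 0.03233112, -0.00487115, -0.0698498 ]), 'opening': 0.09298716508460221}
top {'fov_y': 56.041959512125175, 'cx': 319.81360273746725, 'cy': 237.37738710717434, 'rvec': array([ 2.11513802, -2.17595403,  0.18347918]), 'tvec': array([0.0186833 , 0.55336687, 1.06994878])} 0.9959733072916667
side {'fov_y': 42.96426746015638, 'cx': 313.6480430095884, 'cy': 242.00356001392035, 'rvec': array([ 2.40756134, -0.04448782,  0.00690952]), 'tvec': array([-0.53194538,  0.10165351,  1.41119263])} 0.995947265625
```

View pics/top.png

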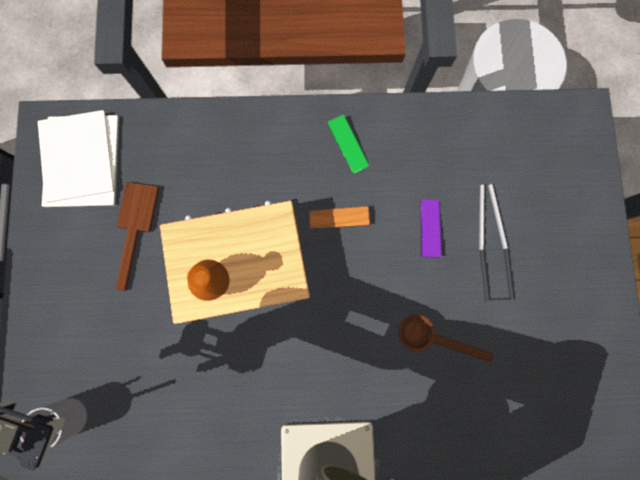

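View pics/side.png

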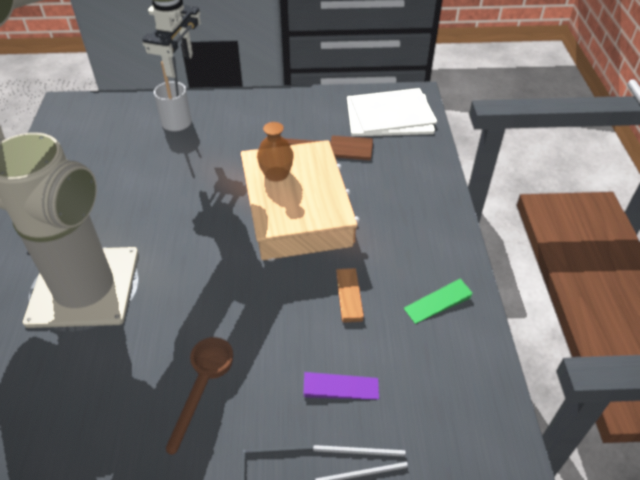

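The top view shows the orange wedge at (340,217), right of the chest. The board corners are at about (160,225), (293,201), (309,298) and (174,323), and the vase is at (208,280). The purple and green look-alikes lie away from the push path. Next I measure the wedge and chest.

```bash
cat > meas.py <<'E'
from h import *
def rect(n,i,im,W,zlo,zhi,box,zplane,hue=None):
    hsv=cv2.cvtColor(im,cv2.COLOR_RGB2HSV)
    m=(W[...,2]>zlo)&(W[...,2]<zhi)&(W[...,0]>box[0])&(W[...,0]<box[1])&(W[...,1]>box[2])&(W[...,1]<box[3])
    if hue: m&=(hsv[...,0]>=hue[0])&(hsv[...,0]<=hue[1])&(hsv[...,1]>hue[2])
    return m
if __name__=='__main__':
    for n in ('top','side'):
        i=robot.camera_info(n); z=np.load(n+'.npz'); im,d=z['im'],z['d']; W=pts(i,d)
        # chest top
        m=rect(n,i,im,W,.10,.12,(.2,.9,-.2,.5),.11)
        Q=W[m]; print(n,'board z',np.median(Q[:,2]),m.sum())
        r=cv2.minAreaRect(Q[:,:2].astype(np.float32)*1000); print(' board',r, cv2.boxPoints(r).round(0).tolist())
        m=rect(n,i,im,W,-.01,.04,(.4,.9,-.3,.1),.0,(3,22,130))
        nl,lab,st,_=cv2.connectedComponentsWithStats(m.astype(np.uint8)); k=1+st[1:,4].argmax(); m=lab==k
        Q=W[m]; r=cv2.minAreaRect(Q[:,:2].astype(np.float32)*1000); print(' wedge',m.sum(),st[k],r,cv2.boxPoints(r).round(0).tolist())
        A=np.c_[Q[:,:2],np.ones(len(Q))]; print('  z fit',np.linalg.lstsq(A,Q[:,2],rcond=None)[0],np.percentile(Q[:,2],[2,50,98]))
        m=(W[...,2]>-.02)&(W[...,2]<.01)&(W[...,0]>.6)&(W[...,0]<.7)&(W[...,1]<-.2)&(W[...,1]>-.25);print(' bench z',np.median(W[m][:,2]))
E
python3 meas.py
```

```text
top board z 0.10884938312063738 12146
 board ((495.3988952636719, 205.54055786132812), (232.2209930419922, 312.88397216796875), 9.152570724487305) [[356.0, 342.0], [406.0, 33.0], [635.0, 70.0], [585.0, 378.0]]
 wedge 1083 [ 310  206   60   22 1083] ((612.1485595703125, -49.738304138183594), (51.347713470458984, 153.9954833984375), 1.5577448606491089) [[584.0, 27.0], [589.0, -127.0], [640.0, -126.0], [636.0, 28.0]]
  z fit [ 0.00134033 -0.10431307  0.00412195] [-0.00067768  0.01020176  0.02082888]
 bench z -0.000595975583078242
side board z 0.10786967528237924 7613
 board ((495.83709716796875, 201.18658447265625), (232.7992706298828, 316.8813171386719), 9.150616645812988) [[356.0, 339.0], [406.0, 26.0], [636.0, 63.0], [586.0, 376.0]]
 wedge 51 [340 283  18   8  51] ((608.7522583007812, -28.922090530395508), (40.506019592285156, 21.6705379486084), 16.94133186340332) [[586.0, -24.0], [593.0, -45.0], [631.0, -33.0], [625.0, -13.0]]
  z fit [ 0.00465752 -0.3164908  -0.00561855] [0.00070054 0.00750906 0.0116823 ]
 bench z -0.0012920130806331578
```

Chest centre is about (0.4955, 0.2045), yaw 9.15°, which puts the foot at about (0.599, 0.095). The wedge centre is (0.612, -0.050), its axis is about +y, and its thin end is at y≈+0.027. I'll raise over the vase and go across to behind the butt, closing the fingers to a small gap.

```bash
python3 -m creep '[{"z":0.06},{"z":0.06},{"x":0.028,"y":-0.051,"wz":-4.85},{"x":0.028,"y":-0.051,"wz":-4.85},{"x":0.028,"y":-0.051,"wz":-4.85},{"x":0.028,"y":-0.051,"wz":-4.85},{"x":0.028,"y":-0.051,"wz":-4.85},{"x":0.028,"y":-0.051,"wz":-4.85},{"x":0.028,"y":-0.051,"wz":-4.85},{"x":0.028,"y":-0.051,"wz":-4.85}]' && python3 -m creep '[{"x":0.028,"y":-0.051,"wz":-4.85},{"x":0.028,"y":-0.051,"wz":-4.85},{"x":0.028,"y":-0.051,"wz":-4.85},{"x":0.028,"y":-0.051,"wz":-4.85},{"x":0.028,"y":-0.051,"wz":-4.85},{"x":0.028,"y":-0.051,"wz":-4.85},{"x":0.028,"y":-0.051,"wz":-4.85,"hand":0.015},{"z":-0.04},{"z":-0.04},{}]' 20
python3 - <<'E'
from h import *
s=robot.read_state(); print(s['tool_pos'],s['orientation'],s['opening'],s['force'])
i,im,d=cam('wrist'); print(i); cv2.imwrite('pics/w1.png',im[...,::-1]); np.savez('wrist.npz',im=im,d=d,rvec=i['rvec'],tvec=i['tvec'])
for p in [(.609,.026,0),(.599,.095,.03),(.614,-.125,.02)]: print(proj(i,p))
E
```

```text
[0.19409204 0.56719486 0.21766729] [-5.15702623e-01 -3.09856335e+00  2.58529420e-03] 0.09327163130484249 [-0.16629393 -0.52845967 -0.78393016]
{'fov_y': 64.48086429461404, 'cx': 318.9828231214709, 'cy': 234.3220951750588, 'rvec': array([-2.35625117, -1.68406127, -0.24276274]), 'tvec': array([-0.60067622, -0.03364163,  0.39231019])}
[ 58.57154713 585.45711633]
[ 85.18425634 595.07310291]
[-40.96518355 627.32701696]validation failed for argument at $[0]...
```

View pics/w1.png

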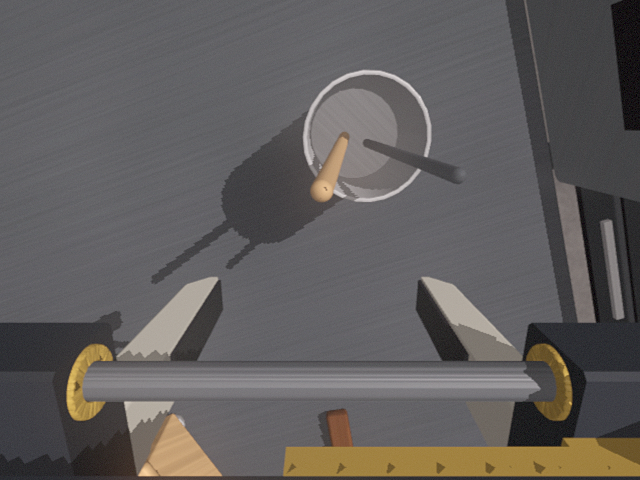

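The picture shows the start place, with a pot at (365,135), because the call was refused and the arm did not move. Row 0 may need more keys, so I'll test one row with all keys filled in.

```bash
python3 -m creep '[{"x":0,"y":0,"z":0.06,"wx":0,"wy":0,"wz":0,"hand":0.093}]'; python3 -m creep '[{"x":0,"y":0,"z":0.06,"wx":0,"wy":0,"wz":0}]'
```

```text
t: 0.28
tool_pos: [0.1929, 0.5643, 0.2721]
orientation: [-0.515, -3.096, 0.02]
force: [1.3, 0.3, 1.0]
opening: 0.0932validation failed for argument at $[0]...
```

All seven keys are required.

```bash
python3 -m creep '[{"x":0,"y":0,"z":0.06,"wx":0,"wy":0,"wz":0,"hand":0.093},{"x":0.028,"y":-0.051,"z":0,"wx":0,"wy":0,"wz":-4.85,"hand":0.093},{"x":0.028,"y":-0.051,"z":0,"wx":0,"wy":0,"wz":-4.85,"hand":0.093},{"x":0.028,"y":-0.051,"z":0,"wx":0,"wy":0,"wz":-4.85,"hand":0.093},{"x":0.028,"y":-0.051,"z":0,"wx":0,"wy":0,"wz":-4.85,"hand":0.093},{"x":0.028,"y":-0.051,"z":0,"wx":0,"wy":0,"wz":-4.85,"hand":0.093},{"x":0.028,"y":-0.051,"z":0,"wx":0,"wy":0,"wz":-4.85,"hand":0.093},{"x":0.028,"y":-0.051,"z":0,"wx":0,"wy":0,"wz":-4.85,"hand":0.093},{"x":0.028,"y":-0.051,"z":0,"wx":0,"wy":0,"wz":-4.85,"hand":0.093}]' && python3 -m creep '[{"x":0.028,"y":-0.051,"z":0,"wx":0,"wy":0,"wz":-4.85,"hand":0.093},{"x":0.028,"y":-0.051,"z":0,"wx":0,"wy":0,"wz":-4.85,"hand":0.093},{"x":0.028,"y":-0.051,"z":0,"wx":0,"wy":0,"wz":-4.85,"hand":0.093},{"x":0.028,"y":-0.051,"z":0,"wx":0,"wy":0,"wz":-4.85,"hand":0.093},{"x":0.028,"y":-0.051,"z":0,"wx":0,"wy":0,"wz":-4.85,"hand":0.015},{"x":0.028,"y":-0.051,"z":0,"wx":0,"wy":0,"wz":-4.85,"hand":0.015},{"x":0.028,"y":-0.051,"z":0,"wx":0,"wy":0,"wz":-4.85,"hand":0.015},{"x":0,"y":0,"z":0,"wx":0,"wy":0,"wz":0,"hand":0.015},{"x":0,"y":0,"z":0,"wx":0,"wy":0,"wz":0,"hand":0.015}]' 20
python3 - <<'E'
from h import *
s=robot.read_state(); print(s['tool_pos'],s['orientation'],s['opening'],s['force'])
i,im,d=cam('wrist'); print(i); cv2.imwrite('pics/w2.png',im[...,::-1]); np.savez('wrist.npz',im=im,d=d)
for p in [(.609,.026,0),(.599,.095,.03),(.614,-.125,.02)]: print(proj(i,p))
E
```

```text
t: 1.4
tool_pos: [0.4187, 0.1579, 0.3385]
orientation: [1.519, 2.75, 0.0]
force: [1.2, 0.9, -0.8]
opening: 0.0931
t: 2.52
tool_pos: [0.6141, -0.1971, 0.338]
orientation: [-2.252, -2.189, 0.0]
force: [-0.8, 0.6, -0.4]
opening: 0.0475
[ 0.61407332 -0.19711036  0.33796092] [-2.25188145e+00 -2.18850086e+00  3.32700452e-04] 0.047512482158638 [-0.813555    0.60823228 -0.41332468]
{'fov_y': 64.48086429461404, 'cx': 318.9828231214709, 'cy': 234.3220951750588, 'rvec': array([-2.8541078 ,  0.04077339,  0.00698114]), 'tvec': array([-0.61973063, -0.23810652,  0.45683552])}
[308.93485179  -5.29430253]
[296.17951231 -89.63114582]
[317.01852002 129.05443804]
```

View pics/w2.png

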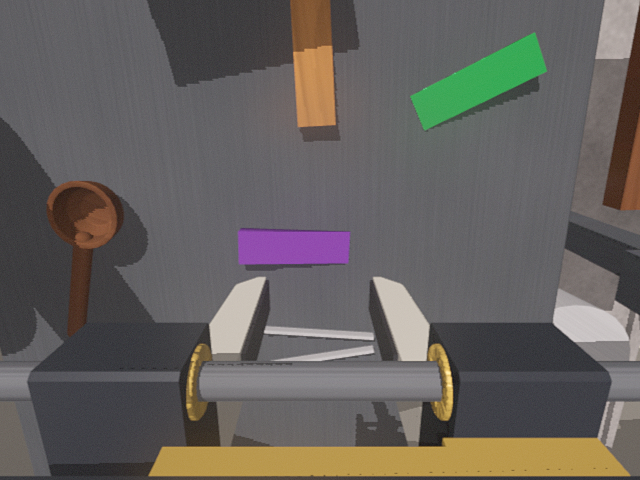

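The wrist view shows the wedge's butt at (316,126), 3 px from the prediction. Purple is at (293,248), the fingers are below. Next I measure the wedge edges and the purple clearance from this view.

```bash
python3 - <<'E'
from h import *
i=robot.camera_info('wrist'); z=np.load('wrist.npz'); im,d=z['im'],z['d']; W=pts(i,d)
hsv=cv2.cvtColor(im,cv2.COLOR_RGB2HSV)
print('butt corners',ray(i,299,126,.02),ray(i,335,125,.02),'purple top edge',ray(i,293,230,.01)); print(hsv[60,315],hsv[110,315])
v,u=np.mgrid[0:480,0:640]
m=(hsv[...,1]>120)&(hsv[...,0]<22)&(abs(u-315)<50)&(v<135)
for r in (20,60,100,115):
    c=np.where(m[r])[0]; k=(c.min(),c.max()+1); zz=np.nanmedian(W[r,k[0]+5:k[1]-5,2]); print(r,k,zz,ray(i,k[0],r,zz),ray(i,k[1],r,zz))
p=(hsv[...,0]>130)&(hsv[...,0]<160)&(hsv[...,1]>120); Q=W[p]; print('purple',np.nanpercentile(Q,[1,99],axis=0))
E
```

```text
butt corners [ 0.59235038 -0.120338    0.02      ] [ 0.63657254 -0.12038544  0.02      ] purple top edge [ 0.57794225 -0.25560054  0.01      ]
[ 15 146 197] [ 15 138 198]
20 (np.int64(292), np.int64(331)) 0.007738467185025939 [ 0.58863545 -0.00099566  0.00773847] [ 0.63426131 -0.00225766  0.00773847]
60 (np.int64(294), np.int64(333)) 0.01303495640067849 [ 0.58927635 -0.044778    0.01303496] [ 0.63565394 -0.04606283  0.01303496]
100 (np.int64(297), np.int64(335)) 0.01805217390795016 [ 0.59112374 -0.09003634  0.01805217] [ 0.63711226 -0.09131252  0.01805217]
115 (np.int64(298), np.int64(335)) 0.020486980451869453 [ 0.59170741 -0.10742882  0.02048698] [ 0.6367379  -0.10867923  0.02048698]
purple [[ 0.50618086 -0.30408174  0.00341237]
 [ 0.65137202 -0.25325649  0.02217985]]
```

Wedge butt is at (0.6145, -0.122), axis 1.5° left of +y. The line from butt to foot is 4°. I'll set the hand at 4° (turn +5.6°), fully settled, and descend behind the butt.

```bash
python3 -m creep '[{"x":0,"y":0.015,"z":-0.06,"wx":0,"wy":0,"wz":2.8,"hand":0.015},{"x":0,"y":0.015,"z":-0.06,"wx":0,"wy":0,"wz":2.8,"hand":0.015},{"x":0,"y":0.017,"z":-0.06,"wx":0,"wy":0,"wz":0,"hand":0.015},{"x":0,"y":0,"z":-0.06,"wx":0,"wy":0,"wz":0,"hand":0.015},{"x":0,"y":0,"z":-0.05,"wx":0,"wy":0,"wz":0,"hand":0.015},{"x":0,"y":0,"z":-0.02,"wx":0,"wy":0,"wz":0,"hand":0.015},{"x":0,"y":0,"z":-0.01,"wx":0,"wy":0,"wz":0,"hand":0.015},{"x":0,"y":0,"z":0,"wx":0,"wy":0,"wz":0,"hand":0.015}]'; python3 -m creep '[{"x":0,"y":0,"z":-0.005,"wx":0,"wy":0,"wz":0,"hand":0.015},{"x":0,"y":0,"z":-0.005,"wx":0,"wy":0,"wz":0,"hand":0.015},{"x":0,"y":0,"z":0,"wx":0,"wy":0,"wz":0,"hand":0.015}]'; python3 -c "
from plant import robot
for k in range(4): robot.read_camera('top'); print(robot.read_state()['force'],robot.read_state()['tool_pos'])"
```

```text
t: 3.58
tool_pos: [0.6154, -0.1504, 0.0203]
orientation: [2.142, 2.296, 0.001]
force: [0.2, 0.3, -0.1]
opening: 0.0152
t: 3.95
tool_pos: [0.6141, -0.1504, 0.0085]
orientation: [-2.144, -2.296, 0.0]
force: [-0.6, -0.1, -0.4]
opening: 0.015
[-0.0049452  -0.2136366   0.55539986] [ 0.61419554 -0.15035397  0.0086084 ]
[ 0.19604267 -0.2215796  -0.88691123] [ 0.61429809 -0.15036772  0.00868977]
[-0.3017983  -0.01999277 -0.17381902] [ 0.61436416 -0.1504033   0.00877698]
[0.4078793  0.36844767 0.82325218] [ 0.61441039 -0.15039723  0.00881116]
```

```bash
python3 -m creep '[{"x":-0.001,"y":0.014,"z":0,"wx":0,"wy":0,"wz":0,"hand":0.015},{"x":0,"y":0.005,"z":0,"wx":0,"wy":0,"wz":0,"hand":0.015},{"x":0,"y":0.005,"z":0,"wx":0,"wy":0,"wz":0,"hand":0.015},{"x":-0.0005,"y":0.008,"z":0,"wx":0,"wy":0,"wz":0,"hand":0.015},{"x":-0.0005,"y":0.008,"z":0,"wx":0,"wy":0,"wz":0,"hand":0.015},{"x":-0.0005,"y":0.008,"z":0,"wx":0,"wy":0,"wz":0,"hand":0.015},{"x":-0.0005,"y":0.008,"z":0,"wx":0,"wy":0,"wz":0,"hand":0.015},{"x":-0.0005,"y":0.004,"z":0,"wx":0,"wy":0,"wz":0,"hand":0.015},{"x":0,"y":0.002,"z":0,"wx":0,"wy":0,"wz":0,"hand":0.015},{"x":0,"y":0,"z":0,"wx":0,"wy":0,"wz":0,"hand":0.015}]'
python3 - <<'E'
from h import *
from meas import rect
n='top'; i,im,d=cam(n); W=pts(i,d)
m=rect(n,i,im,W,-.01,.04,(.4,.9,-.3,.1),.0,(3,22,130))
nl,lab,st,_=cv2.connectedComponentsWithStats(m.astype(np.uint8)); k=1+st[1:,4].argmax(); m=lab==k
Q=W[m];print(st[k],cv2.minAreaRect(Q[:,:2].astype(np.float32)*1000))
i,im,d=cam('side'); cv2.imwrite('pics/s2.png',cv2.resize(im[200:380,240:440,::-1],None,fx=3,fy=3))
i,im,d=cam('wrist'); cv2.imwrite('pics/w3.png',im[...,::-1]); np.savez('wrist.npz',im=im,d=d)
print([proj(i,p) for p in [(.6,.095,.0),(.6075,-.085,.02)]])
E
```

```text
t: 5.4
tool_pos: [0.6107, -0.0882, 0.0086]
orientation: [-2.143, -2.297, -0.0]
force: [0.9, -0.5, -0.2]
opening: 0.0152
[294 211  33  22 536] ((603.3276977539062, 24.18927574157715), (48.361419677734375, 83.21888732910156), 5.2280168533325195)
[array([ 322.37120435, -172.75099595]), array([310.90325968, 300.03448341])]
```

View pics/w3.png

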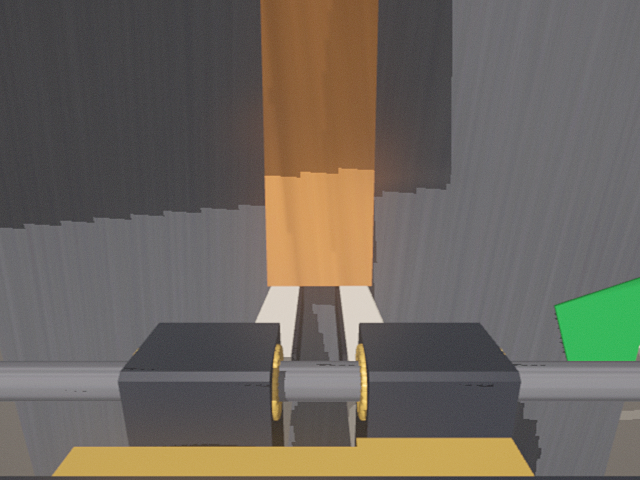

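View pics/s2.png

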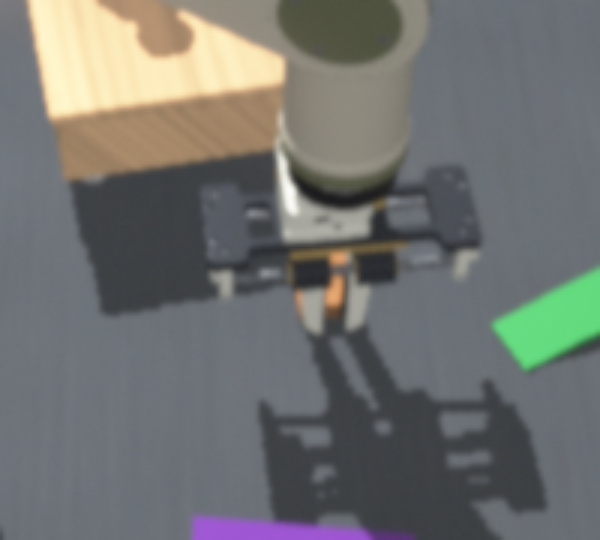

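The wedge sits square on the finger fronts (columns 268–372) and is aimed at the foot to within about 1.5 mm. The side crop shows the gripper clear of the chest. I'll push on to just before the earliest possible contact.

```bash
python3 -c "
from h import *
i=robot.camera_info('wrist');print(ray(i,320,285,.02))"
python3 -m creep '[{"x":-0.0003,"y":0.004,"z":0,"wx":0,"wy":0,"wz":0,"hand":0.015},{"x":-0.0003,"y":0.006,"z":0,"wx":0,"wy":0,"wz":0,"hand":0.015},{"x":-0.0004,"y":0.006,"z":0,"wx":0,"wy":0,"wz":0,"hand":0.015},{"x":-0.0004,"y":0.006,"z":0,"wx":0,"wy":0,"wz":0,"hand":0.015},{"x":-0.0004,"y":0.006,"z":0,"wx":0,"wy":0,"wz":0,"hand":0.015},{"x":-0.0003,"y":0.004,"z":0,"wx":0,"wy":0,"wz":0,"hand":0.015},{"x":-0.0002,"y":0.003,"z":0,"wx":0,"wy":0,"wz":0,"hand":0.015}]'
python3 -m creep '[{"x":-0.0002,"y":0.003,"z":0,"wx":0,"wy":0,"wz":0,"hand":0.015}]'
python3 -m creep '[{"x":-0.0002,"y":0.003,"z":0,"wx":0,"wy":0,"wz":0,"hand":0.015}]'
```

```text
[ 0.61107559 -0.07744263  0.02      ]
t: 6.42
tool_pos: [0.6084, -0.053, 0.0086]
orientation: [-2.143, -2.297, 0.0]
force: [0.7, -0.6, 0.5]
opening: 0.015
t: 6.55
tool_pos: [0.6083, -0.0502, 0.0087]
orientation: [2.143, 2.297, -0.0]
force: [-0.2, -0.3, 0.7]
opening: 0.0148
t: 6.68
tool_pos: [0.6081, -0.0472, 0.0086]
orientation: [2.144, 2.297, 0.0]
force: [-0.4, -0.6, 0.5]
opening: 0.0151
```

```bash
for k in 1; do python3 -m creep '[{"x":-0.0001,"y":0.002,"z":0,"wx":0,"wy":0,"wz":0,"hand":0.015}]'|grep -E 'pos|force'; python3 -m creep '[{"x":-0.0001,"y":0.002,"z":0,"wx":0,"wy":0,"wz":0,"hand":0.015}]'|grep -E 'pos|force'; python3 -m creep '[{"x":-0.0002,"y":0.002,"z":0,"wx":0,"wy":0,"wz":0,"hand":0.015}]'|grep -E 'pos|force';  python3 -m creep '[{"x":-0.0001,"y":0.002,"z":0,"wx":0,"wy":0,"wz":0,"hand":0.015}]'|grep -E 'pos|force'; done
```

```text
tool_pos: [0.608, -0.0452, 0.0087]
force: [0.3, -1.2, 0.1]
tool_pos: [0.6079, -0.0432, 0.0086]
force: [-0.5, 0.2, 0.3]
tool_pos: [0.6077, -0.0413, 0.0087]
force: [0.2, -0.3, 0.2]
tool_pos: [0.6076, -0.0392, 0.0086]
force: [0.8, 0.2, 0.2]
```

```bash
python3 -m creep '[{"x":-0.0001,"y":0.002,"z":0,"wx":0,"wy":0,"wz":0,"hand":0.015}]'|grep -E 'pos|force'; python3 -m creep '[{"x":-0.0001,"y":0.002,"z":0,"wx":0,"wy":0,"wz":0,"hand":0.015}]'|grep -E 'pos|force'; python3 -m creep '[{"x":-0.0002,"y":0.002,"z":0,"wx":0,"wy":0,"wz":0,"hand":0.015}]'|grep -E 'pos|force';  python3 -m creep '[{"x":-0.0001,"y":0.002,"z":0,"wx":0,"wy":0,"wz":0,"hand":0.015}]'|grep -E 'pos|force'
```

```text
tool_pos: [0.6075, -0.0372, 0.0086]
force: [-1.2, 0.7, 0.5]
tool_pos: [0.6074, -0.0352, 0.0086]
force: [-0.1, -0.2, 0.6]
tool_pos: [0.6072, -0.0332, 0.0086]
force: [-0.9, -1.4, -0.1]
tool_pos: [0.6071, -0.0314, 0.0087]
force: [0.8, -2.5, -0.8]
```

```bash
python3 -m creep '[{"x":0,"y":0,"z":0,"wx":0,"wy":0,"wz":0,"hand":0.015}]'|grep -E 'pos|force'; python3 -m creep '[{"x":-0.0001,"y":0.001,"z":0,"wx":0,"wy":0,"wz":0,"hand":0.015}]'|grep -E 'pos|force'; python3 -m creep '[{"x":0,"y":0,"z":0,"wx":0,"wy":0,"wz":0,"hand":0.015}]'|grep -E 'pos|force'
```

```text
tool_pos: [0.6071, -0.0312, 0.0087]
force: [-0.3, -0.6, 0.1]
tool_pos: [0.607, -0.0307, 0.0086]
force: [-0.5, -3.3, -0.8]
tool_pos: [0.607, -0.0306, 0.0087]
force: [0.2, -2.8, -0.2]
```

```bash
python3 -m creep '[{"x":-0.0001,"y":0.001,"z":0,"wx":0,"wy":0,"wz":0,"hand":0.015}]'|grep -E 'pos|force'; python3 -m creep '[{"x":0,"y":0,"z":0,"wx":0,"wy":0,"wz":0,"hand":0.015}]'|grep -E 'pos|force'
python3 - <<'E'
from h import *
from meas import rect
for n in ('top','side'):
    z=np.load(n+'.npz'); i=robot.camera_info(n); i2,im,d=cam(n)
    print(n,robot.read_state()['force'])
    W0=pts(i,z['d']);W=pts(i,d)
    m=(W0[...,2]>.104)&(W0[...,2]<.113)&(W[...,2]>.104)&(W[...,2]<.113)&(W0[...,0]>.35)&(W0[...,0]<.65)&(W0[...,1]>0)
    for Q in (W0[m],W[m]):
        r=cv2.minAreaRect(Q[:,:2].astype(np.float32)*1000);print(r,np.linalg.lstsq(np.c_[Q[:,:2]-[.5,.2],np.ones(len(Q))],Q[:,2],rcond=None)[0].round(5))
E
```

```text
tool_pos: [0.6069, -0.0298, 0.0087]
force: [0.3, -3.4, -1.1]
tool_pos: [0.6069, -0.0296, 0.0087]
force: [-1.0, -4.2, 0.2]
top [ 0.37826597 -4.40665955 -1.18548893]
((495.28411865234375, 205.09097290039062), (231.85299682617188, 311.81829833984375), 9.153474807739258) [-0.00102  0.00105  0.10881]
((495.2872314453125, 205.2105255126953), (231.90396118164062, 312.0592346191406), 9.158297538757324) [-0.00064  0.00033  0.10889]
side [ 0.8336702  -4.16032629 -0.4503695 ]
((423.8951721191406, 585.1744995117188), (194.60948181152344, 1100.216064453125), 7.440765380859375) [-0.00098  0.00019  0.10804]
((423.7112731933594, 588.8660888671875), (194.9001007080078, 1107.3873291015625), 7.411577224731445) [-1.8000e-04  1.0000e-05  1.0808e-01]
```

Push force is 4.2 N. The board has turned by under 1 mrad and has not shifted, so the wedge is snug. I'll back straight off, then rise and go above the corner.

```bash
python3 -m creep '[{"x":0.0005,"y":-0.006,"z":0,"wx":0,"wy":0,"wz":0,"hand":0.015},{"x":0.002,"y":-0.03,"z":0,"wx":0,"wy":0,"wz":0,"hand":0.015},{"x":0.001,"y":-0.014,"z":0.02,"wx":0,"wy":0,"wz":0,"hand":0.015},{"x":0,"y":0,"z":0.06,"wx":0,"wy":0,"wz":0,"hand":0.015},{"x":0,"y":0,"z":0.06,"wx":0,"wy":0,"wz":0,"hand":0.015},{"x":0,"y":0,"z":0.04,"wx":0,"wy":0,"wz":0,"hand":0.015},{"x":-0.003,"y":0.06,"z":0,"wx":0,"wy":0,"wz":0,"hand":0.015},{"x":-0.003,"y":0.06,"z":0,"wx":0,"wy":0,"wz":0,"hand":0.015},{"x":-0.004,"y":0.054,"z":0,"wx":0,"wy":0,"wz":0,"hand":0.015},{"x":0,"y":0,"z":0,"wx":0,"wy":0,"wz":0,"hand":0.015}]'; python3 -m creep '[{"x":0,"y":0,"z":-0.05,"wx":0,"wy":0,"wz":0,"hand":0.015},{"x":0,"y":0,"z":-0.015,"wx":0,"wy":0,"wz":0,"hand":0.015},{"x":0,"y":0,"z":0,"wx":0,"wy":0,"wz":0,"hand":0.015}]'
python3 - <<'E'
from h import *
i,im,d=cam('wrist'); cv2.imwrite('pics/w4.png',im[...,::-1])
i,im,d=cam('side'); cv2.imwrite('pics/s3.png',cv2.resize(im[100:340,200:460,::-1],None,fx=2.4,fy=2.4))
E
```

```text
t: 9.65
tool_pos: [0.6, 0.0989, 0.1904]
orientation: [-2.138, -2.302, -0.003]
force: [-0.6, -0.6, 0.3]
opening: 0.0152
t: 10.02
tool_pos: [0.5995, 0.0939, 0.1229]
orientation: [-2.143, -2.294, 0.003]
force: [-0.7, -0.0, 0.9]
opening: 0.0148
```

View pics/s3.png

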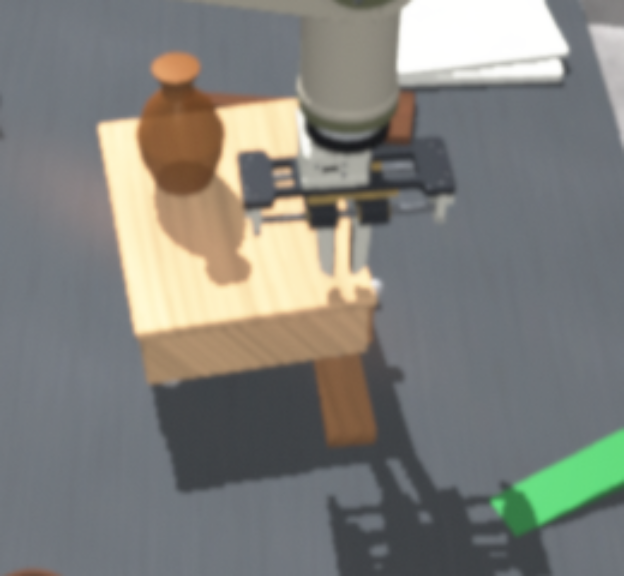

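The side crop shows the wedge running under the corner at (345,395), the fingers over that corner, and the vase standing well clear. Now I press.

```bash
python3 -m creep '[{"x":0,"y":0,"z":-0.007,"wx":0,"wy":0,"wz":0,"hand":0.015},{"x":0,"y":0,"z":-0.003,"wx":0,"wy":0,"wz":0,"hand":0.015}]'|grep -E 'pos|force'; python3 -m creep '[{"x":0,"y":0,"z":-0.001,"wx":0,"wy":0,"wz":0,"hand":0.015}]'|grep -E 'pos|force'; python3 -m creep '[{"x":0,"y":0,"z":-0.001,"wx":0,"wy":0,"wz":0,"hand":0.015}]'|grep -E 'pos|force'; python3 -m creep '[{"x":0,"y":0,"z":-0.001,"wx":0,"wy":0,"wz":0,"hand":0.015}]'|grep -E 'pos|force'
```

```text
tool_pos: [0.6008, 0.0946, 0.1141]
force: [-0.1, -0.2, 0.4]
tool_pos: [0.6003, 0.0946, 0.1126]
force: [0.0, 1.1, 0.4]
tool_pos: [0.6005, 0.0947, 0.1117]
force: [-0.2, -0.3, -0.2]
tool_pos: [0.6005, 0.0947, 0.1107]
force: [0.3, 1.0, -0.1]
```

```bash
python3 -m creep '[{"x":0,"y":0,"z":-0.001,"wx":0,"wy":0,"wz":0,"hand":0.015}]'|grep -E 'pos|force'; python3 -m creep '[{"x":0,"y":0,"z":-0.001,"wx":0,"wy":0,"wz":0,"hand":0.015}]'|grep -E 'pos|force'; python3 -m creep '[{"x":0,"y":0,"z":0,"wx":0,"wy":0,"wz":0,"hand":0.015}]'|grep -E 'pos|force'
```

```text
tool_pos: [0.6005, 0.0947, 0.1097]
force: [0.6, -0.5, 4.5]
tool_pos: [0.6006, 0.0947, 0.1095]
force: [-4.3, -1.0, 10.9]
tool_pos: [0.6006, 0.0947, 0.1096]
force: [-3.0, -0.3, 5.7]
```

It stops stiffly at 0.1095 m without tipping. I'll press a little more and hold.

```bash
python3 -m creep '[{"x":0,"y":0,"z":-0.001,"wx":0,"wy":0,"wz":0,"hand":0.015},{"x":0,"y":0,"z":0,"wx":0,"wy":0,"wz":0,"hand":0.015}]'|grep -E 'pos|force'; python3 -m creep '[{"x":0,"y":0,"z":0,"wx":0,"wy":0,"wz":0,"hand":0.015},{"x":0,"y":0,"z":0,"wx":0,"wy":0,"wz":0,"hand":0.015},{"x":0,"y":0,"z":0,"wx":0,"wy":0,"wz":0,"hand":0.015}]'|grep -E 'pos|force'; python3 - <<'E'
from h import *
for k in range(4):
    i,im,d=cam('top'); s=robot.read_state(); print(s['force'],s['tool_pos'])
W=pts(i,d); Q=W[(W[...,2]>.104)&(W[...,2]<.113)&(W[...,0]>.35)&(W[...,0]<.6)&(W[...,1]>0.05)]
print(np.linalg.lstsq(np.c_[Q[:,:2]-[.5,.2],np.ones(len(Q))],Q[:,2],rcond=None)[0].round(5))
E
```

```text
tool_pos: [0.6007, 0.0947, 0.1095]
force: [-5.8, -0.3, 11.5]
tool_pos: [0.6007, 0.0947, 0.1095]
force: [-6.3, 0.3, 12.0]
[-5.65193644 -1.02063444 11.80532282] [0.60071303 0.09468168 0.10947149]
[-4.91044614 -0.95945928 11.09497335] [0.60069784 0.09471973 0.10948575]
[-5.62945565 -1.02668003 11.77924352] [0.60070684 0.09469809 0.10948044]
[-5.78627986 -0.7148069  11.83090356] [0.60073603 0.09468624 0.10949943]
[-0.00142  0.00074  0.10884]
```

It held at about 12 N for over 0.5 s and stayed level. I'll lift straight up and move clear, then check.

```bash
python3 -m creep '[{"x":0,"y":0,"z":0.002,"wx":0,"wy":0,"wz":0,"hand":0.015},{"x":0,"y":0,"z":0.004,"wx":0,"wy":0,"wz":0,"hand":0.015},{"x":0,"y":0,"z":0.03,"wx":0,"wy":0,"wz":0,"hand":0.015},{"x":0,"y":0,"z":0.06,"wx":0,"wy":0,"wz":0,"hand":0.015},{"x":0,"y":-0.06,"z":0.06,"wx":0,"wy":0,"wz":0,"hand":0.015},{"x":0,"y":-0.06,"z":0,"wx":0,"wy":0,"wz":0,"hand":0.015},{"x":0,"y":-0.06,"z":0,"wx":0,"wy":0,"wz":0,"hand":0.015},{"x":0,"y":-0.06,"z":0,"wx":0,"wy":0,"wz":0,"hand":0.015},{"x":0,"y":-0.04,"z":0,"wx":0,"wy":0,"wz":0,"hand":0.015},{"x":0,"y":0,"z":0,"wx":0,"wy":0,"wz":0,"hand":0.015}]'
python3 - <<'E'
from h import *
from meas import rect
print(robot.read_state()['force'])
for n in ('top','side'):
    i,im,d=cam(n); W=pts(i,d)
    Q=W[(W[...,2]>.104)&(W[...,2]<.113)&(W[...,0]>.35)&(W[...,0]<.66)&(W[...,1]>0)]
    r=cv2.minAreaRect(Q[:,:2].astype(np.float32)*1000);print(r,np.linalg.lstsq(np.c_[Q[:,:2]-[.5,.2],np.ones(len(Q))],Q[:,2],rcond=None)[0].round(5))
    hsv=cv2.cvtColor(im,cv2.COLOR_RGB2HSV); m=rect(n,i,im,W,0.001,.04,(.55,.68,-.3,.1),.0,(3,22,110))
    Q=W[m]; print('wedge butt',np.percentile(Q,[1,99],axis=0).round(4).tolist() if len(Q) else None)
    cv2.imwrite(f'pics/end_{n}.png',im[...,::-1])
E
```

```text
t: 13.2
tool_pos: [0.5998, -0.1726, 0.2474]
orientation: [-2.148, -2.292, 0.001]
force: [0.5, 0.4, -0.2]
opening: 0.0152
[ 0.48789252  0.42844779 -0.1560466 ]
((495.1819152832031, 205.24867248535156), (232.02976989746094, 312.184814453125), 9.12006664276123) [-0.00028  0.00064  0.10885]
wedge butt [[0.579, -0.0193, 0.0027], [0.628, 0.0647, 0.0216]]
((432.59796142578125, 589.585205078125), (231.0448455810547, 1106.9124755859375), 9.094388961791992) [7.0000e-05 1.3000e-04 1.0808e-01]
wedge butt [[0.5793, -0.0258, 0.0033], [0.6266, 0.0791, 0.0219]]
```

View pics/end_side.png

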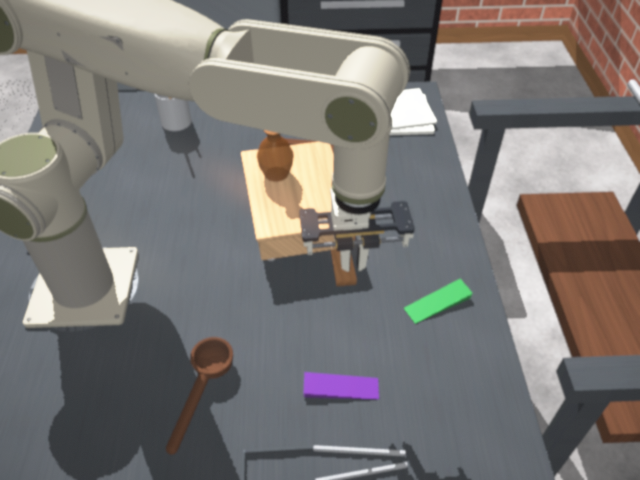

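The last picture shows the vase standing at (275,155), the wedge under the corner at (343,268), the tools where they were and the hand free. Chest position and tilt are unchanged, so I'm handing in.

```bash
python3 -c "from plant import robot; print(robot.close_job(), robot.read_state()['t'])"
```

```text
the job is handed in; nothing more can be done
the job is handed in; nothing more can be done
```

I pushed the wedge thin end first under the short foot, pressed the chest's top above it, took the hand away and handed the job in at about 13 s. No verdict was reported.

- **Wedge:** it went in until the push rose to about 4 N. Its thin edge is roughly 35 mm past the foot's centre, and by the measured push line the foot is within about 2 mm of the wedge's centre line. The underside of the chest hid that part, so both figures come from the visible end of the wedge and the finger position.
- **Press:** about 12 N held for over 0.5 s above the foot. The tool height stayed at 109.5 mm, so the chest did not rock.
- **Last checks:** the chest had moved by less than 1 mm and its board tilted by about 1 mrad or less, within the cameras' accuracy. The vase was standing, the tools looked unmoved by eye, and the hand was clear with only force noise.
- **Not measured:** the foot's own load on the wedge after release. I infer it from the push force and the firm press.
- **One failed check:** the first move was refused because each row needs all seven keys. The arm did not move, and the picture taken then only showed the start place.

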